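# Fit and clamp a fume nozzle on the extraction stub

## Task

Slide the loose fume nozzle's cuff over the barbed stub of the extraction port, screw upwards, gently until it is fully home against the flange. Then turn the clamp's thumb key clockwise until its band is snug on the stub, by feel: neither loose nor overtightened. Let go, and leave the other things on the bench where they are.

Things in the scene. Friction and masses are not known exactly. Their poses are not given: they have to be found in the camera images.
- nozzle: Loose grey painted cast-metal slot nozzle, 120 x 80 x 93 mm high, about 0.55 kg, lying flat, z up. Origin: on its underside below the neck; the cuff axis runs along its x, 36 mm up. The slot hood (80 wide, 58 high) is at x = -52 to -14 mm, the round cuff at x = 22 to 68 mm. Under the cuff a 50 mm wide foot, 5 mm high.
- cuff_mouth (a point): Centre of the cuff's open +x end, on the cuff axis; axes as the nozzle's. Cuff: inside diameter 34.4 mm, outside 43, 46 mm deep, with a steel worm-drive band round it and the screw housing on top (22 mm wide, up to 33 mm above the axis).
- neck (a point): Centre of the neck, 64 mm behind the cuff mouth, on the cuff axis; axes as the nozzle's. A flat-sided block 36 mm long (x), 40 wide (y), 40 high, between hood and cuff: the place to grip, from above.
- key_top (a point): Centre of the top face of the clamp's thumb key: an upright steel wing 28 mm long, 10 thick, 20 high, on the screw axis, 19 mm behind the cuff mouth, top 57 mm above the cuff axis. Its own x runs along the wing's length and turns with the screw. 3 mm of round stem shows below the wing.
- screw (a joint): Key angle, rad: 0 at the start (wing along the cuff axis), grows clockwise from above, to at most 3.6; stays where left. Turning it freely takes 0.2 N m (less is left when it is held still). The pad meets the stub only after 0.5 to 1.7 rad (differs each time); then the torque, moving or held, rises by 0.25 N m per rad.
- pad: The clamp band's pad, a 10 x 8 x 5 mm steel block in the bottom of the cuff below the screw, drawn up (5 mm per rad) against the stub's seal strip by the key: 0.005 N m per N. Origin: centre of its upper face. Snug is about 27 N (0.1 to 0.14 N m above free turning); under 15 N is loose, over 40 N overtightened.
- port: Fixed grey extraction duct box, 80 x 130 mm and 114 mm high on a 120 x 170 mm base plate 10 mm thick. Origin: centre of its underside; the stub sticks out of its -x face.
- flange: Round steel flange at the root of the stub, 54 mm diameter; origin at the centre of its outer face. The cuff mouth is home when it touches this face; pressing with more than 45 N damages it.
- stub_base (a point): Centre of the flange's outer face, on the stub axis, 100 mm above the bench; axes as the port's, so the stub points along its own -x and a nozzle that is home has its x axis along this x axis and its cuff mouth at this point.
- stub_tip (a point): Centre of the stub's free end, 43 mm from the flange. Two barb ridges of 32 mm diameter; between them, below, a sprung seal strip whose height differs by up to 5 mm from stub to stub. The tip is a cone, 19 mm in diameter at its end, 9 mm long.
- lens_cover: Bystander: black stepped lens cover, 84 mm diameter, 46 mm high; origin at the centre of its underside.
- driver: Bystander: screwdriver with a red handle lying on the bench; origin under its middle.
- blank: Bystander: brass marking blank, a disc 44 mm in diameter and 18 mm high; origin at the centre of its underside.

How it is judged (in metres and radians):
On the way, in this order (a step that is already met when the one before it is completed fails the run):
1. the cuff is home against the flange with the clamp still loose (x of cuff_mouth in the frame of stub_base above -0.004 m and distance between cuff_mouth and stub_base below 0.008 m and angle between the x axis of nozzle and the x axis of port, either way round below 0.2 rad and contact force between pad and anything else below 3 N), for 0.2 s.
2. the clamp is snug on the stub (x of cuff_mouth in the frame of stub_base above -0.004 m and contact force between pad and anything else above 15 N), for 0.2 s.
At the end, for the whole second after the job is handed in: The cuff mouth is within 4 mm of the flange face along the stub and 8 mm in all, its axis within 0.15 rad of the stub's, the screw up (within 0.4 rad), the clamp pad pressing on the stub with 15 to 40 N, and the nozzle released and at rest (all of step 2 and distance between cuff_mouth and stub_base below 0.008 m and angle between the x axis of nozzle and the x axis of port, either way round below 0.15 rad and angle between nozzle's own z axis and vertical below 0.4 rad and contact force between pad and anything else below 40 N and linear speed of nozzle below 0.01 m/s); the robot touches nothing.
It fails at once if the clamp is overtightened (pad force above 40 N) (contact force between pad and anything else above 40 N).
It fails at once if the cuff is rammed against the flange (more than 45 N) (contact force between nozzle and flange above 45 N).
It fails at once if a bystander is moved by more than 30 mm (distance of any of lens_cover, driver, blank from where it was at the start of the episode above 0.03 m).
It also fails if it takes over 72 s, if anything falls off the work surface, if the arm or the gripper's body presses on something with over 40 N, if the wrist force passes 120 N, or if a joint passes its speed limit or range.

## Robot

A 6-joint arm with a two-finger parallel gripper is mounted at the origin on the work surface. World frame = base frame: x ahead of the robot, y to its left, z up, the work surface at z = 0. Lengths are in mm, angles in rad, forces in N, time in s.
With the tool pointing down it reaches from about 275 to 850 mm from the base axis. Payload 19 kg.
Tool frame: the origin (TCP) lies on the mounting face of the last link; the fingertips stand 173 mm ahead of it and the grasp point (between the pads) lies 155 mm ahead of it (r.nose_length is the distance from the TCP to the fingertips, in mm); z points along the fingers, y is the line along which they close (so a half turn about z gives the same grasp; the last joint's range is limited). The gripper opens to 85 mm and grips with 20 to 120 N. Pads are 22 mm wide; open, the fingers measure 114 mm over their backs; the gripper's body (76 mm by 85 mm) begins 54 mm behind the grasp point. The pads swing forward as they close: fully open they stand 13 mm farther back than shut.
Start: joints at [-1.386, 0.15, 1.437, -0, 1.554, -0.134], TCP at [180.198, -546.022, 404.667] pointing down, gripper open.
Joint ranges: [-2.8, 2.8], [-0.68, 2.1], [0.12, 2.68], [-1.39, 4.53], [0.16, 2.79], [-2.81, 2.81]. Speed limits (rad/s): [1.89, 1.89, 2.22, 3.01, 3.01, 3.01].

## Interface

Orientations are given as a rotation vector (axis times angle).
In Python, from station import r, viewer, workorder gives the robot as it stands.
- The arm moves only by the tool play_rows, never from a script. Its argument "motion" is a list of rows, each an object of numbers: "dx", "dy", "dz": the shift along the tool's x, y, z as a fraction of full scale; "turn": the turn about the tool's z as a fraction of full scale; "jaw": the gripper's target within -1 to 1 (fully open at 1, half-way at 0, shut at -1). In form: [{"dx": .., "dy": .., "dz": .., "turn": .., "jaw": ..}, ...]. A call has 1 to 20 rows; each row shifts and turns the commanded pose from where the row before left it, along the tool's axes as they then stand; what a row does not reach is not made up. Full scale, the value 1, is 50 mm for a shift and 5 degrees for a turn. A row lasts 1/10 s, in which the tool goes at most 50 mm and 8.59 degrees, less where a joint would pass 70% of its speed; a pose out of reach is approached as far as the arm can. A call with a number of a shift or a turn outside -1 to 1 is refused whole. A call with a gripper value outside its range is refused whole. The fingers move at their own pace and stop on an object; the grip force is fixed at half the most. Time passes only in rows, so rows that do not move let the fingers close. It gives the time, the measured TCP pose, the force, the opening and the grip force at its end, in the units of the state.
- r.observe(): the state, without advancing time (a new reading comes with each control period).
- viewer.get_image(name): name is "side" or "top" or "wrist"; returns a dict with "pixels" (480x640x3 uint8, red, green, blue), "depth" (480x640 float32, mm along the optical axis (not along the pixel's ray), 0 where there is no reading), "intrinsics" (3x3 intrinsics, pixels), "k1" (the pictures are not rectified: a ray, as slopes to the right and down, at radius r is drawn at 1 + k1 r^2 times it, then the intrinsics apply), "view" (4x4, takes a point from world to camera coordinates); the wrist camera has in their place "T_tool_cam" (4x4, takes a point from camera to tool coordinates, whose origin is the TCP and whose axes are the flange's). Camera axes: x right, y up, looking along -z (the intrinsics and any distortion apply to the point x, -y, -z); pixel columns grow to the right and rows downward; lengths in mm; the calibration is good to about 2 mm. A picture is of the moment at which its call begins: read the wrist's pose just before it.
- workorder.close_job(): hands the job in; it is judged then, once.
Trained networks look in a picture, given as the dict that the camera call returned (one of the last four; its "shot" number tells which), for a name from the list of things; names that differ only in an ending like _2 or _b are one class to them, and where a whole thing is asked for, a point or a joint stands for the part that bears it (a point fixed in the world has none). Each returns a list of dicts, best first, with "confidence" (0 to 1); they miss things now and then, are a little off and sometimes report something else, mostly with a low value. They report only what shows in the picture. A call takes as long as a camera call.
- viewer.look_for(picture, name): "uv" ([column, row] in pixels, amid what is visible of it).
- viewer.spot_point(picture, name): "uv" ([column, row] in pixels: a listed point, or the origin of a listed thing).
The state is a dict: "t": time; "joints": joint angles; "joint_vel": joint speeds; "effort": joint torques, N m; "tcp_pos": TCP position; "orientation": TCP orientation; "contact_force": force on the tool from outside, world axes, zero at the start; "torque": the same for the moment, N m; "grip_width": finger opening in mm; "grasp_force": force on a finger pad.
Only numpy, scipy, OpenCV 4.12 (cv2) and the standard library are available. Lean on these libraries where they do the work, as an engineer would, in place of code of your own. Each camera call takes 0.05 s, during which the arm holds its last target. There are 200 camera calls.

## Working session

There is one attempt and no reset: what is moved stays moved. The work goes in short steps, Python scripts to look and compute and a tool call to move; the robot and the scene stay as the last step left them, time stands still between calls to the robot, and variables do not carry over. Pictures are saved under pics/ and viewed, at most 10 in all, crops included, and the job is handed in when it is done.

Besides the shell and the picture viewer there is one more tool, called after ">>>" as name(argument=value, ...), one argument or row to a line, values as JSON. play_rows: Moves the arm, as the interface text tells. Its arguments: {"type":"object","properties":{"motion":{"type":"array"}},"required":["motion"]}

```bash
mkdir -p pics; ls
cat > h.py <<'E'
import numpy as np, cv2
from scipy.spatial.transform import Rotation as R
from station import r, viewer, workorder
def T_tool():
    s=r.observe(); T=np.eye(4); T[:3,:3]=R.from_rotvec(s['orientation']).as_matrix(); T[:3,3]=s['tcp_pos']; return T
def shot(name):
    T=T_tool(); im=viewer.get_image(name)
    im['c2w']=np.linalg.inv(np.array(im['view'])) if 'view' in im else T@np.array(im['T_tool_cam'])
    return im
def ray(im,uv):
    K=np.array(im['intrinsics'],float)
    d=np.array([(uv[0]-K[0,2])/K[0,0],(uv[1]-K[1,2])/K[1,1]]); u=d.copy()
    for _ in range(20): u=d/(1+im['k1']*(u@u))
    return u
def at_depth(im,uv,D):
    u=ray(im,uv); return (im['c2w']@np.array([u[0]*D,-u[1]*D,-D,1]))[:3]
def depth(im,uv,w=2):
    c,q=int(round(uv[0])),int(round(uv[1])); p=im['depth'][max(q-w,0):q+w+1,max(c-w,0):c+w+1]; p=p[p>0]
    return float(np.median(p)) if p.size else 0
def pt(im,uv): return at_depth(im,uv,depth(im,uv))
def at_z(im,uv,z):
    a=at_depth(im,uv,0); b=at_depth(im,uv,1000); return a+(b-a)*(z-a[2])/(b[2]-a[2])
def cloud(im,step=1):
    H,W=im['depth'].shape; vv,uu=np.mgrid[0:H:step,0:W:step]; D=im['depth'][::step,::step]
    K=np.array(im['intrinsics'],float); d=np.stack([(uu-K[0,2])/K[0,0],(vv-K[1,2])/K[1,1]],-1); u=d.copy()
    for _ in range(20): u=d/(1+im['k1']*(u**2).sum(-1,keepdims=True))
    P=np.stack([u[...,0]*D,-u[...,1]*D,-D,np.ones_like(D)],-1)@im['c2w'].T
    P=P[...,:3].copy(); P[D<=0]=np.nan; return P
def save(im,f,crop=None):
    p=im['pixels'][...,::-1]
    if crop: p=p[crop[1]:crop[3],crop[0]:crop[2]]; p=cv2.resize(p,None,fx=2,fy=2) if p.shape[1]<=400 and p.shape[0]<=300 else p
    cv2.imwrite('pics/'+f,p)
E
python3 - <<'E'
from h import *
np.set_printoptions(precision=1,suppress=True)
for c in ['top','side']:
    im=shot(c); save(im,c+'.png'); print(c,im['c2w'][:3,3])
    for n in ['nozzle','cuff_mouth','neck','key_top','port','stub_base','stub_tip','flange','lens_cover','driver','blank']:
        for x in viewer.spot_point(im,n)[:2]: print(n,'spot',np.array(x['uv']),round(x['confidence'],2),pt(im,x['uv']))
    
print(r.observe())
E
```

```text
pics
top [ 403.    42.4 1034.4]
nozzle spot [274.3 282.6] 0.86 [467.8 137.3  55. ]
cuff_mouth spot [300.1 288.8] 0.87 [455.5  81.4   5.1]
neck spot [272.9 275.6] 0.7 [483.5 140.3  55.5]
key_top spot [291.3 282.6] 0.58 [464.6  96.9  93. ]
key_top spot [382.  252.8] 0.22 [523.3 -98.4 114.2]
port spot [383.7 255.5] 0.7 [ 517.5 -101.9  113.6]
stub_base spot [366.4 244.5] 0.77 [541.9 -65.7 113.2]
stub_tip spot [349.3 243.4] 0.82 [546.  -29.6 106.4]
flange spot [370.  248.5] 0.42 [531.5 -71.8 124.4]
lens_cover spot [318.  163.6] 0.59 [748.2  34.3  45.8]
driver spot [403.9 337.9] 0.79 [ 336.7 -159.1    2.5]
blank spot [201.  198.1] 0.73 [676.1 317.7  18. ]
blank spot [382.4 252.2] 0.69 [524.5 -99.3 114.3]
side [468.1 629.9 702. ]
nozzle spot [338.7 316.9] 0.65 [475.4 181.6  58.9]
cuff_mouth spot [350.6 275.6] 0.83 [460.7 106.   72. ]
neck spot [340.1 303.6] 0.8 [474.8 154.4  57.6]
key_top spot [350.7 264.8] 0.56 [461.8 100.6  93.1]
port spot [317.  210.6] 0.78 [533.9 -78.2  43.2]
stub_base spot [315.7 187.7] 0.96 [535.1 -64.6 113.5]
stub_tip spot [311.  204.4] 0.92 [540.2 -27.6 104.7]
stub_tip spot [315.4 211.9] 0.24 [537.2 -79.2  38.5]
flange spot [314.7 190.6] 0.52 [536.5 -60.1 110.2]
lens_cover spot [200.  258.7] 0.8 [738.4  56.8  30.1]
lens_cover spot [339.8 305.1] 0.55 [475.1 157.3  57.4]
driver spot [410.8 201.3] 0.56 [ 341.4 -161.7    9.6]
driver spot [197.5 256.8] 0.33 [743.1  55.2  33. ]
blank spot [197.3 399.6] 0.58 [676.  324.5  20.1]
{'t': 1.2, 'joints': array([-1.4,  0.2,  1.4, -0. ,  1.6, -0.1]), 'joint_vel': array([ 0., -0., -0.,  0.,  0.,  0.]), 'effort': array([  0. , -71.3, -57.1,   0. ,   0. ,  -0. ]), 'tcp_pos': array([ 180.2, -546. ,  404.7]), 'orientation': array([-3.1, -0.5,  0. ]), 'contact_force': array([-0.1, -0. , -0.3]), 'torque': array([-0., -0., -0.]), 'grasp_force': 0.0, 'grip_width': 85.43633661341315}
```

View pics/top.png

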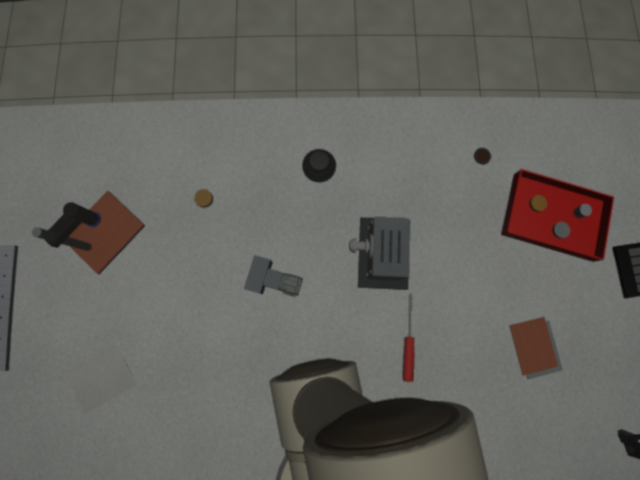

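Run:
```python
from h import *
np.set_printoptions(precision=3,suppress=True)
s=r.observe(); print(s['orientation'], T_tool()[:3,:3])
im=shot('top'); P=cloud(im).reshape(-1,3); P=P[~np.isnan(P[:,0])]
im2=shot('side'); Q=cloud(im2).reshape(-1,3); Q=Q[~np.isnan(Q[:,0])]
def rect(P,n):
    c,sz,a=cv2.minAreaRect(P[:,:2].astype(np.float32)); print(n,len(P),c,sz,a,P[:,2].mean())
# port top
for A,n in ((P,'top'),(Q,'side')):
    box=A[(abs(A[:,0]-530)<150)&(abs(A[:,1]+100)<110)&(abs(A[:,2]-114)<3)]; rect(box,n+' port')
    N=A[(abs(A[:,0]-470)<90)&(abs(A[:,1]-140)<90)]
    rect(N[(abs(N[:,2]-58)<6)],n+' noz 58'); rect(N[N[:,2]>20],n+' noz all')
    rect(N[N[:,2]>87],n+' key')
    b=A[(abs(A[:,0]-530)<150)&(abs(A[:,1]+100)<130)&(abs(A[:,2]-10)<3)]; rect(b,n+' base')
```

```text
[-3.102 -0.499  0.   ] [[ 0.95   0.313 -0.   ]
 [ 0.313 -0.95   0.   ]
 [ 0.    -0.    -1.   ]]
top port 2058 (539.377197265625, -94.17776489257812) (127.58911895751953, 129.5125732421875) 87.11470031738281 113.74795683488267
top noz 58 1042 (476.4760437011719, 137.72909545898438) (120.2561264038086, 80.36812591552734) 72.75131225585938 56.82154769224493
top noz all 1335 (476.4760437011719, 137.72909545898438) (120.2561264038086, 80.36812591552734) 72.75131225585938 57.2079799079948
top key 61 (464.42425537109375, 98.12603759765625) (27.29438018798828, 10.055571556091309) 73.59923553466797 92.3801338972329
top base 825 (493.07257080078125, -100.98780822753906) (263.6127014160156, 113.53115844726562) 28.534679412841797 9.831495504031421
side port 1734 (538.3624877929688, -92.33441162109375) (130.92465209960938, 129.05636596679688) 86.25956726074219 114.34106447797772
side noz 58 1741 (475.5709228515625, 137.74945068359375) (121.78292846679688, 80.74114227294922) 72.77297973632812 58.232487705610176
side noz all 2401 (475.7137756347656, 137.46104431152344) (122.66548919677734, 80.84092712402344) 73.09302520751953 56.6022235513587
side key 92 (463.5768737792969, 100.60291290283203) (29.528675079345703, 9.716812133789062) 74.02404022216797 92.2507428949371
side base 1203 (503.1829833984375, -115.22672271728516) (124.20845794677734, 241.2606964111328) 89.01123046875 10.14178526644401
```

The top view shows the nozzle at (270,278) with its cuff to the right. The port is at (383,253) with its stub to the left, and the driver, lens cover and blank are all well clear. I'll go to the stub first for a close look.

>>> play_rows(
  motion=[
    {"dx": 0.3, "dy": -0.25, "jaw": 0.5},
    {"dx": 0.7, "dy": -0.6, "jaw": 0.5},
    {"dx": 0.7, "dy": -0.6, "jaw": 0.5},
    {"dx": 0.7, "dy": -0.6, "jaw": 0.5},
    {"dx": 0.7, "dy": -0.6, "jaw": 0.5},
    {"dx": 0.7, "dy": -0.6, "jaw": 0.5},
    {"dx": 0.7, "dy": -0.6, "jaw": 0.5},
    {"dx": 0.7, "dy": -0.6, "jaw": 0.5},
    {"dx": 0.7, "dy": -0.6, "jaw": 0.5},
    {"dx": 0.7, "dy": -0.6, "jaw": 0.5},
    {"dx": 0.7, "dy": -0.6, "jaw": 0.5},
    {"dx": 0.7, "dy": -0.6, "jaw": 0.5},
    {"dx": 0.7, "dy": -0.6, "jaw": 0.5},
    {"dx": 0.5, "dy": -0.4, "jaw": 0.5},
    {"dx": 0, "jaw": 0.5},
    {"dx": 0, "jaw": 0.5},
  ],
)

```text
invalid input
```

>>> play_rows(
  motion=[
    {"turn": -1, "jaw": 0.5},
    {"turn": -1, "jaw": 0.5},
    {"turn": -1, "jaw": 0.5},
    {"turn": -1, "jaw": 0.5},
    {"turn": -1, "jaw": 0.5},
    {"turn": -1, "jaw": 0.5},
    {"turn": -1, "jaw": 0.5},
    {"turn": -1, "jaw": 0.5},
    {"turn": -1, "jaw": 0.5},
    {"turn": -1, "jaw": 0.5},
    {"turn": -0.92, "jaw": 0.5},
    {"turn": 0, "jaw": 0.5},
    {"turn": 0, "jaw": 0.5},
  ],
)

```text
invalid input
```

Run:
```python
from h import *
np.set_printoptions(precision=3,suppress=True)
im=shot('wrist'); save(im,'w1.png'); print(im['T_tool_cam'],T_tool(),r.observe()['t'])
for n in ['stub_base','stub_tip','flange','port']:
    for x in viewer.spot_point(im,n)[:2]: print(n,np.array(x['uv']),round(x['confidence'],2),pt(im,x['uv']),at_z(im,x['uv'],100))
A=cloud(im).reshape(-1,3); A=A[~np.isnan(A[:,0])]
A=A[(abs(A[:,0]-530)<120)&(A[:,1]<40)&(A[:,1]>-200)]; print(A.min(0),A.max(0))
t=A[abs(A[:,2]-114)<3]; t2=t[t[:,1]<-78]
print('porttop',len(t2),cv2.minAreaRect(t2[:,:2].astype(np.float32)))
s=A[(A[:,2]>95)&(A[:,1]>-55)&(abs(A[:,0]-540)<35)]
for y in range(-60,0,5):
    q=s[abs(s[:,1]-y)<2.5]
    if len(q)>5: print(y,len(q),np.percentile(q[:,0],[2,50,98]),q[:,2].max(), q[q[:,2]>q[:,2].max()-2][:,0].mean())
```

```text
[[ 0.001  0.945  0.328 83.547]
 [ 1.    -0.001 -0.001 -1.368]
 [-0.     0.328 -0.945 30.313]
 [ 0.     0.     0.     1.   ]] [[   0.95     0.313   -0.     180.209]
 [   0.313   -0.95     0.    -546.024]
 [   0.      -0.      -1.     404.69 ]
 [   0.       0.       0.       1.   ]] 1.35Traceback (most recent call last):
  File "<stdin>", line 7, in <module>
    return umr_minimum(a, axis, None, out, keepdims, initial, where)
ValueError: zero-size array to reduction operation minimum which has no identity
```

View pics/w1.png

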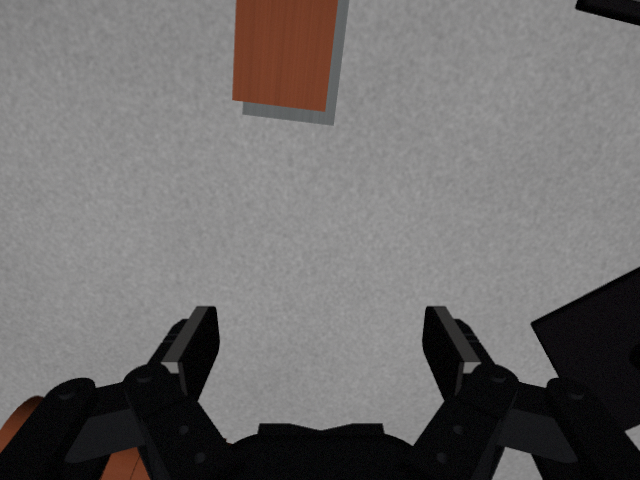

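The rows were refused, so the wrist picture still shows the start pose: empty bench and fingers only. I'll give every key in each row.

>>> play_rows(
  motion=[
    {"dx": 0.3, "dy": -0.25, "dz": 0, "turn": 0, "jaw": 0.5},
    {"dx": 0.7, "dy": -0.6, "dz": 0, "turn": 0, "jaw": 0.5},
    {"dx": 0.7, "dy": -0.6, "dz": 0, "turn": 0, "jaw": 0.5},
    {"dx": 0.7, "dy": -0.6, "dz": 0, "turn": 0, "jaw": 0.5},
    {"dx": 0.7, "dy": -0.6, "dz": 0, "turn": 0, "jaw": 0.5},
    {"dx": 0.7, "dy": -0.6, "dz": 0, "turn": 0, "jaw": 0.5},
    {"dx": 0.7, "dy": -0.6, "dz": 0, "turn": 0, "jaw": 0.5},
    {"dx": 0.7, "dy": -0.6, "dz": 0, "turn": 0, "jaw": 0.5},
    {"dx": 0.7, "dy": -0.6, "dz": 0, "turn": 0, "jaw": 0.5},
    {"dx": 0.7, "dy": -0.6, "dz": 0, "turn": 0, "jaw": 0.5},
    {"dx": 0.7, "dy": -0.6, "dz": 0, "turn": 0, "jaw": 0.5},
    {"dx": 0.7, "dy": -0.6, "dz": 0, "turn": 0, "jaw": 0.5},
    {"dx": 0.7, "dy": -0.6, "dz": 0, "turn": 0, "jaw": 0.5},
    {"dx": 0.5, "dy": -0.4, "dz": 0, "turn": 0, "jaw": 0.5},
  ],
)

```text
t: 2.95
tcp_pos: [494.3, -25.9, 404.9]
orientation: [-3.101, -0.501, -0.001]
contact_force: [0.5, -0.6, -0.4]
grip_width: 63.7
grasp_force: 0.0
```

>>> play_rows(
  motion=[
    {"dx": 0, "dy": 0, "dz": 0, "turn": -1, "jaw": 0.5},
    {"dx": 0, "dy": 0, "dz": 0, "turn": -1, "jaw": 0.5},
    {"dx": 0, "dy": 0, "dz": 0, "turn": -1, "jaw": 0.5},
    {"dx": 0, "dy": 0, "dz": 0, "turn": -1, "jaw": 0.5},
    {"dx": 0, "dy": 0, "dz": 0, "turn": -1, "jaw": 0.5},
    {"dx": 0, "dy": 0, "dz": 0, "turn": -1, "jaw": 0.5},
    {"dx": 0, "dy": 0, "dz": 0, "turn": -1, "jaw": 0.5},
    {"dx": 0, "dy": 0, "dz": 0, "turn": -1, "jaw": 0.5},
    {"dx": 0, "dy": 0, "dz": 0, "turn": -1, "jaw": 0.5},
    {"dx": 0, "dy": 0, "dz": 0, "turn": -1, "jaw": 0.5},
    {"dx": 0, "dy": 0, "dz": 0, "turn": -0.92, "jaw": 0.5},
    {"dx": 0, "dy": 0, "dz": 0, "turn": 0, "jaw": 0.5},
    {"dx": 0, "dy": 0, "dz": 0, "turn": 0, "jaw": 0.5},
  ],
)

```text
t: 4.25
tcp_pos: [493.7, -28.7, 404.8]
orientation: [-2.53, -1.863, -0.0]
contact_force: [1.3, -0.3, -0.6]
grip_width: 63.8
grasp_force: 0.0
```

```bash
cat > look1.py <<'E'
from h import *
np.set_printoptions(precision=3,suppress=True)
im=shot('wrist'); save(im,'w2.png'); print(T_tool(),r.observe()['t'])
for n in ['stub_base','stub_tip','flange','port']:
    for x in viewer.spot_point(im,n)[:2]: print(n,np.array(x['uv']),round(x['confidence'],2),pt(im,x['uv']),at_z(im,x['uv'],100))
A=cloud(im).reshape(-1,3); A=A[~np.isnan(A[:,0])]
A=A[(abs(A[:,0]-530)<120)&(A[:,1]<40)&(A[:,1]>-200)]; print(A.min(0),A.max(0))
t=A[abs(A[:,2]-114)<3]; t2=t[t[:,1]<-78]
print('porttop',len(t2),cv2.minAreaRect(t2[:,:2].astype(np.float32)))
s=A[(A[:,2]>95)&(A[:,1]>-65)&(abs(A[:,0]-540)<35)]
for y in range(-65,0,5):
    q=s[abs(s[:,1]-y)<2.5]
    if len(q)>5: print(y,len(q),np.percentile(q[:,0],[2,50,98]),q[:,2].max(), q[q[:,2]>q[:,2].max()-2][:,0].mean())
E
python3 look1.py
```

```text
[[  0.297   0.955   0.    493.781]
 [  0.955  -0.297   0.    -28.821]
 [  0.      0.     -1.    404.757]
 [  0.      0.      0.      1.   ]] 4.3
stub_base [388.4 253. ] 0.55 [536.403 -63.369 115.048] [537.5   -70.113 100.   ]
stub_tip [379.6 201.4] 0.58 [549.68  -53.904   2.133] [541.221 -25.83  100.   ]
flange [389.8 254.4] 0.64 [537.097 -64.427 115.937] [538.305 -71.659 100.   ]
port [381.2 257.2] 0.79 [530.296 -65.881 113.422] [530.954 -71.988 100.   ]
[ 410.013 -199.956   -2.371] [649.999  39.985 327.345]
porttop 10295 ((535.6259155273438, -117.24115753173828), (79.99347686767578, 129.95748901367188), 87.29332733154297)
-65 221 [524.287 542.551 553.979] 118.10045920643711 538.7975791305798
-60 223 [525.103 535.037 548.214] 115.52813439743153 533.348846334167
-55 643 [531.343 540.655 550.656] 304.828251957993 540.7843309876037
-50 1611 [530.349 542.532 548.753] 308.6564844003346 542.3580388012978
-45 1356 [520.131 538.701 547.612] 312.84521544432636 544.0421211588217
-40 1740 [521.589 540.289 551.768] 317.8506580821007 549.6459283157807
-35 8371 [523.766 549.528 558.595] 321.8227840198744 554.0610900799666
-30 3262 [524.832 535.355 551.617] 322.26371187830415 548.9845084823874
-25 1667 [509.326 528.533 535.447] 320.44625725928825 522.0519220897189
-20 4938 [505.419 520.289 528.888] 325.15579493434996 519.703221994318
-15 1628 [509.376 514.264 519.15 ] 326.9649477571875 512.9202243078747
-10 50 [508.449 509.958 512.735] 327.344767394255 510.19647861718494
```

View pics/w2.png

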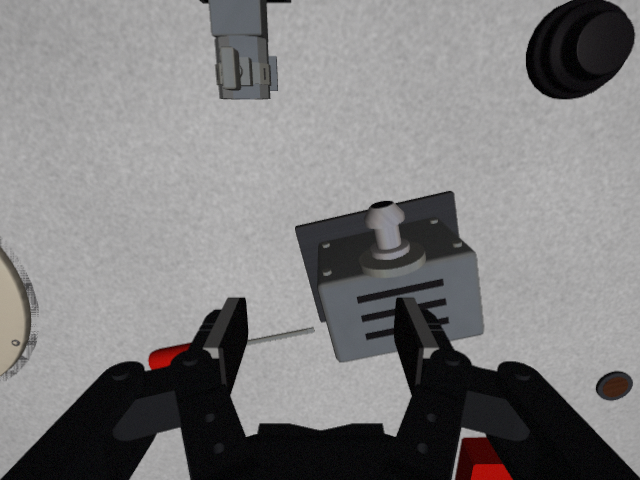

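The wrist view shows the stub tip at (382,207), the flange at (390,258) and the cuff at (243,70). The stub is clear of anything else. I'll refine it with the depth filtered to the stub.

Run:
```python
from h import *
np.set_printoptions(precision=2,suppress=True)
im=shot('wrist'); P=cloud(im); m=(P[...,2]>80)&(P[...,2]<131)&(P[...,1]>-76)&(P[...,1]<-10)&(abs(P[...,0]-540)<40)
uu=np.zeros(m.shape,bool); uu[150:300,330:450]=1   # stub window
A=P[m&uu]
a=np.deg2rad(87.3); ax=np.array([np.cos(a),np.sin(a)]); n=np.array([ax[1],-ax[0]])
o=np.array([537.5,-77.3]); s=(A[:,:2]-o)@ax; l=(A[:,:2]-o)@n
for k in np.arange(0,56,3):
    q=abs(s-k)<1.5
    if q.sum()>5: zt=A[q,2]; print(k,q.sum(),'lat',np.percentile(l[q],[1,99]),'mid',np.percentile(l[q],[1,99]).mean(),'z',zt.min(),zt.max(),'latTop',l[q][zt>zt.max()-1.5].mean())
# nozzle refine
m=(P[...,2]>30)&(P[...,2]<120)&(P[...,1]>60)&(P[...,1]<220)&(abs(P[...,0]-470)<70); B=P[m]
print(B.min(0),B.max(0)); k=B[B[:,2]>89]; print('key',len(k),cv2.minAreaRect(k[:,:2].astype(np.float32)),k[:,2].mean())
```

```text
0 102 lat [-37.41   1.29] mid -18.061549468138683 z 80.78043941093728 127.8843804002513 latTop -2.1395127596277224
3 225 lat [-25.44  25.4 ] mid -0.018971810778744214 z 101.0163050310083 128.323595792551 latTop 0.7389052627018324
6 962 lat [-24.81  26.76] mid 0.9794883823779497 z 80.59497884392215 128.07152121530157 latTop 2.1367409452107284
9 61 lat [-13.5   16.39] mid 1.4456567351393224 z 104.38165042425283 117.25778491596253 latTop 0.5519297244438252
12 146 lat [-14.39  16.33] mid 0.9702739221029448 z 98.16314297585086 117.82842422756715 latTop 1.3014746628572584
15 297 lat [-13.7   16.11] mid 1.2071805344431166 z 89.71284478727216 117.67930939951776 latTop 0.7204480230379143
18 95 lat [-8.45 10.8 ] mid 1.1772766253548284 z 101.77594814522024 112.08250893391175 latTop 1.5457733755051817
21 81 lat [-8.23 10.34] mid 1.0571768325889535 z 100.59655618284921 111.60539576788142 latTop 1.3282326349604463
24 88 lat [-8.32 10.83] mid 1.2555941692525598 z 102.21483639125358 111.44127568621002 latTop 1.7051868769507637
27 92 lat [-8.27 10.7 ] mid 1.2163048483685426 z 101.51446894742259 111.2
[... 418 characters left out ...]
78909131188 z 96.64810241873158 117.49174454066758 latTop 1.954707388197634
42 196 lat [-13.15  15.93] mid 1.3877513997528812 z 96.8901895766146 117.62844314412922 latTop 1.9719290391638495
45 166 lat [-11.01  13.55] mid 1.269834709993063 z 98.05959375001908 114.96817411626279 latTop 1.9757665119761048
48 184 lat [-8.79 11.93] mid 1.5729770261953702 z 91.76885478280809 112.66430976202247 latTop 1.37417617841295
51 65 lat [-5.59  9.51] mid 1.9589455883830786 z 92.73236567169425 110.50889671962773 latTop 1.8625103410046335
[436.49  74.9   30.05] [497.7  153.31  95.55]
key 618 ((462.0959777832031, 99.31449890136719), (27.617252349853516, 10.413867950439453), 73.29814910888672) 93.00448094744189
```

>>> play_rows(
  motion=[
    {"dx": 0.79, "dy": -0.34, "dz": 0, "turn": 0, "jaw": 0.5},
    {"dx": 0.79, "dy": -0.34, "dz": 0, "turn": 0, "jaw": 0.5},
    {"dx": 0.79, "dy": -0.34, "dz": 0, "turn": 0, "jaw": 0.5},
    {"dx": 0.79, "dy": -0.34, "dz": 0, "turn": 0, "jaw": 0.5},
    {"dx": 0, "dy": 0, "dz": 0.8, "turn": 0, "jaw": 0.5},
    {"dx": 0, "dy": 0, "dz": 0.8, "turn": 0, "jaw": 0.5},
    {"dx": 0, "dy": 0, "dz": 0.4, "turn": 0, "jaw": 0.5},
    {"dx": 0, "dy": 0, "dz": 0, "turn": 0, "jaw": 0.5},
    {"dx": 0, "dy": 0, "dz": 0, "turn": 0, "jaw": 0.5},
  ],
)

```text
t: 5.45
tcp_pos: [475.8, 141.9, 305.5]
orientation: [2.528, 1.865, 0.001]
contact_force: [0.1, 0.4, 1.4]
grip_width: 64.2
grasp_force: 0.0
```

Run:
```python
from h import *
np.set_printoptions(precision=3,suppress=True)
im=shot('wrist'); save(im,'w3.png'); T=T_tool(); print(T,r.observe()['t'])
for n in ['neck','key_top','cuff_mouth']:
    for x in viewer.spot_point(im,n)[:1]:
        p=pt(im,x['uv']); print(n,np.array(x['uv']),round(x['confidence'],2),p,'tool',(np.linalg.inv(T)@np.r_[p,1])[:3])
P=cloud(im); k=P[(abs(P[...,2]-93)<4)&(abs(P[...,0]-463)<25)&(abs(P[...,1]-99)<25)]
print('key',len(k),cv2.minAreaRect(k[:,:2].astype(np.float32)),k[:,2].mean())
```

```text
[[  0.295   0.956   0.002 475.958]
 [  0.956  -0.295   0.    141.886]
 [  0.001   0.001  -1.    306.17 ]
 [  0.      0.      0.      1.   ]] 5.5
neck [323.9 234.9] 0.81 [479.004 149.95   56.48 ] tool [  8.405   0.163 249.697]
key_top [323.7 336.4] 0.9 [463.874 101.704  93.629] tool [-42.127  -0.008 212.507]
key 693 ((462.8224792480469, 99.70489501953125), (28.196992874145508, 9.547333717346191), 72.66766357421875) 93.26075536137715
```

View pics/w3.png

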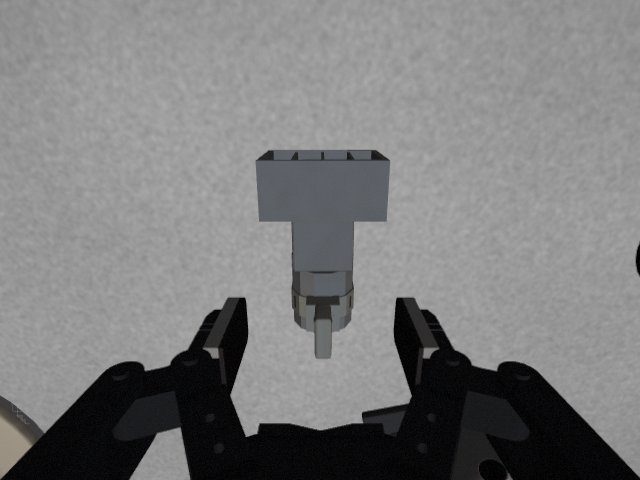

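The view shows the nozzle centred between the fingers: neck at (324,245), key at (323,335). I'll descend and grip.

>>> play_rows(
  motion=[
    {"dx": 0, "dy": 0, "dz": 0.6, "turn": 0, "jaw": 0.5},
    {"dx": 0, "dy": 0, "dz": 0.6, "turn": 0, "jaw": 0.5},
    {"dx": 0, "dy": 0, "dz": 0.4, "turn": 0, "jaw": 0.5},
    {"dx": 0, "dy": 0, "dz": 0.3, "turn": 0, "jaw": 0.5},
    {"dx": 0, "dy": 0, "dz": 0.23, "turn": 0, "jaw": 0.5},
    {"dx": 0, "dy": 0, "dz": 0, "turn": 0, "jaw": 0.5},
    {"dx": 0, "dy": 0, "dz": 0, "turn": 0, "jaw": -1},
    {"dx": 0, "dy": 0, "dz": 0, "turn": 0, "jaw": -1},
    {"dx": 0, "dy": 0, "dz": 0, "turn": 0, "jaw": -1},
    {"dx": 0, "dy": 0, "dz": 0, "turn": 0, "jaw": -1},
    {"dx": 0, "dy": 0, "dz": 0, "turn": 0, "jaw": -1},
    {"dx": 0, "dy": 0, "dz": 0, "turn": 0, "jaw": -1},
  ],
)

```text
t: 6.85
tcp_pos: [476.0, 142.0, 199.5]
orientation: [2.527, 1.865, 0.003]
contact_force: [1.0, -0.3, 7.3]
grip_width: 39.1
grasp_force: 61.7
```

>>> play_rows(
  motion=[
    {"dx": 0, "dy": 0, "dz": -0.15, "turn": 0, "jaw": -1},
    {"dx": 0, "dy": 0, "dz": -0.3, "turn": 0, "jaw": -1},
    {"dx": 0, "dy": 0, "dz": -0.4, "turn": 0, "jaw": -1},
    {"dx": 0, "dy": 0, "dz": -0.3, "turn": 0, "jaw": -1},
    {"dx": 0, "dy": 0, "dz": -0.14, "turn": 0, "jaw": -1},
    {"dx": 0, "dy": 0, "dz": 0, "turn": -0.5, "jaw": -1},
    {"dx": 0, "dy": 0, "dz": 0, "turn": -0.8, "jaw": -1},
    {"dx": 0, "dy": 0, "dz": 0, "turn": -0.9, "jaw": -1},
    {"dx": 0, "dy": 0, "dz": 0, "turn": -0.7, "jaw": -1},
    {"dx": -0.15, "dy": 0.16, "dz": 0, "turn": 0, "jaw": -1},
    {"dx": -0.35, "dy": 0.3, "dz": 0, "turn": 0, "jaw": -1},
    {"dx": -0.4, "dy": 0.35, "dz": 0, "turn": 0, "jaw": -1},
    {"dx": -0.4, "dy": 0.35, "dz": 0, "turn": 0, "jaw": -1},
    {"dx": -0.3, "dy": 0.2, "dz": 0, "turn": 0, "jaw": -1},
    {"dx": -0.14, "dy": 0.1, "dz": 0, "turn": 0, "jaw": -1},
    {"dx": 0, "dy": 0, "dz": 0, "turn": 0, "jaw": -1},
    {"dx": 0, "dy": 0, "dz": 0, "turn": 0, "jaw": -1},
    {"dx": 0, "dy": 0, "dz": 0, "turn": 0, "jaw": -1},
  ],
)

```text
t: 8.65
tcp_pos: [544.1, 52.3, 262.8]
orientation: [-2.271, -2.17, -0.0]
contact_force: [0.7, 0.5, -5.7]
grip_width: 39.0
grasp_force: 61.7
```

```bash
cat > chk.py <<'E'
from h import *
import sys
np.set_printoptions(precision=2,suppress=True)
T=T_tool(); s=r.observe(); print(T,s['t'],s['contact_force'],s['torque'])
ax=np.array([np.cos(np.deg2rad(87.3)),np.sin(np.deg2rad(87.3))]); n=np.array([ax[1],-ax[0]]); b=np.array([539.1,-69.9])
d=T[:2,3]-b; print('TCP along',d@ax,'lat',d@n,'yaw',np.rad2deg(np.arctan2(T[1,0],T[0,0])))
for c in ['side','wrist']:
    im=shot(c); save(im,c[0]+sys.argv[1]+'.png',(200,100,460,340) if c=='side' else None)
    for nme in ['cuff_mouth','stub_tip','stub_base','key_top','neck']:
        for x in viewer.spot_point(im,nme)[:1]:
            p=pt(im,x['uv']); e=p[:2]-b; print(c,nme,np.array(x['uv']),round(x['confidence'],2),p,'along',e@ax,'lat',e@n)
    P=cloud(im); P=P[(P[...,2]>20)&(P[...,2]<165)]; s_=(P[:,:2]-b)@ax; l=(P[:,:2]-b)@n
    for q in range(-8,150,6):
        m=(abs(s_-q)<1.5)&(abs(l)<45)
        if m.sum()>8: print('   s',q,m.sum(),'lat',np.percentile(l[m],[2,98]),'z',np.percentile(P[m,2],[2,99]))
E
python3 chk.py 4
```

```text
[[  0.05   1.    -0.   544.06]
 [  1.    -0.05   0.    52.34]
 [  0.    -0.    -1.   262.76]
 [  0.     0.     0.     1.  ]] 8.65 [ 0.65  0.52 -5.67] [ 0.17 -0.01 -0.04]
TCP along 122.34208481110345 lat -0.8021228624243737 yaw 87.39670028317471
side cuff_mouth [307.4 209.4] 0.73 [535.03  71.56 183.82] along 141.11018369956903 lat -10.725769843492328
side neck [303.  236.8] 0.87 [543.33  71.02 121.14] along 140.96604170276734 lat -2.4157053396848625
   s -8 161 lat [-44.27 -16.86] z [ 29.49 113.76]
   s 88 9 lat [-3.94 14.93] z [113.74 120.03]
   s 94 14 lat [-6.58 15.2 ] z [114.02 121.37]
   s 100 16 lat [-12.22  12.4 ] z [116.27 122.21]
   s 106 24 lat [-21.58  16.25] z [118.08 148.08]
   s 112 43 lat [-43.51  43.7 ] z [117.12 160.91]
   s 118 67 lat [-42.49  44.21] z [118.14 160.9 ]
   s 124 59 lat [-40.03  41.15] z [117.71 161.79]
   s 130 150 lat [-40.6  39.5] z [111.24 162.08]
   s 136 146 lat [-44.45  44.27] z [117.87 158.92]
   s 142 67 lat [-41.22  34.  ] z [ 85.6 163.4]
   s 148 130 lat [-37.4   35.48] z [ 66.83 123.41]
wrist cuff_mouth [320.2 436.6] 0.88 [543.55  63.68 167.
[... 267 characters left out ...]
 147 lat [-44.05  40.62] z [20.22 30.37]
   s 76 28 lat [-24.04  20.61] z [105.86 109.65]
   s 82 99 lat [-23.64  20.84] z [105.75 115.07]
   s 88 629 lat [-22.07  18.11] z [106.65 123.29]
   s 94 553 lat [-20.69  18.16] z [107.26 121.85]
   s 100 475 lat [-17.35  14.31] z [114.2 121.7]
   s 106 512 lat [-20.22  16.32] z [118.31 121.63]
   s 112 1235 lat [-44.52  43.77] z [118.93 161.58]
   s 118 1509 lat [-43.88  44.7 ] z [118.89 164.04]
   s 124 1562 lat [-43.73  44.6 ] z [118.95 164.05]
   s 130 3795 lat [-43.16  44.04] z [106.02 163.68]
   s 136 4840 lat [-44.17  44.54] z [119.1 161.5]
   s 142 1845 lat [-40.24  36.38] z [120.76 164.37]
   s 148 1793 lat [-40.32  36.47] z [120.72 123.13]
```

View pics/s4.png

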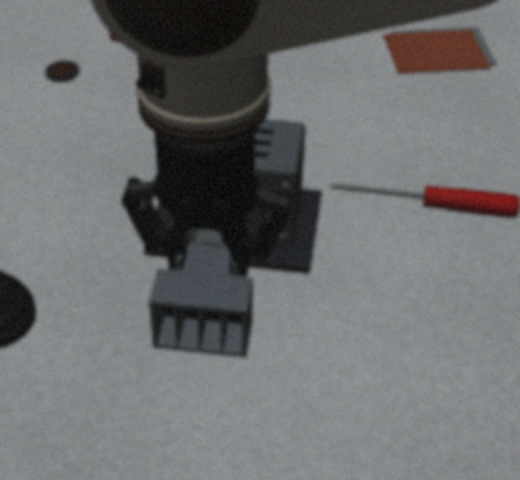

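View pics/w4.png

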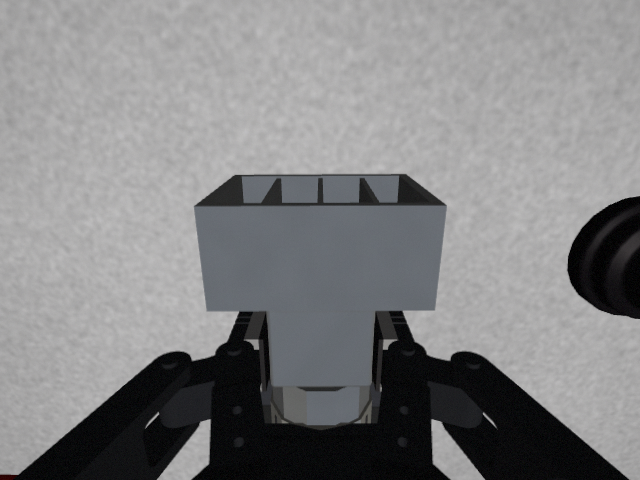

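The nozzle is held level and straight: hood at (320,255), neck between the pads at (320,350). The stub is hidden behind it. Now a slow insertion while watching the force.

>>> play_rows(
  motion=[
    {"dx": -0.1, "dy": 0.014, "dz": -0.014, "turn": 0, "jaw": -1},
    {"dx": -0.1, "dy": 0, "dz": 0, "turn": 0, "jaw": -1},
    {"dx": -0.1, "dy": 0, "dz": 0, "turn": 0, "jaw": -1},
    {"dx": -0.1, "dy": 0, "dz": 0, "turn": 0, "jaw": -1},
    {"dx": -0.04, "dy": 0, "dz": 0, "turn": 0, "jaw": -1},
    {"dx": -0.04, "dy": 0, "dz": 0, "turn": 0, "jaw": -1},
    {"dx": -0.04, "dy": 0, "dz": 0, "turn": 0, "jaw": -1},
    {"dx": 0, "dy": 0, "dz": 0, "turn": 0, "jaw": -1},
  ],
)

```text
t: 10.05
tcp_pos: [544.0, 25.5, 263.4]
orientation: [-2.272, -2.17, -0.0]
contact_force: [-0.2, 0.5, -5.8]
grip_width: 38.9
grasp_force: 61.7
```

>>> play_rows(
  motion=[
    {"dx": -0.06, "dy": 0, "dz": 0, "turn": 0, "jaw": -1},
    {"dx": -0.06, "dy": 0, "dz": 0, "turn": 0, "jaw": -1},
    {"dx": -0.06, "dy": 0, "dz": 0, "turn": 0, "jaw": -1},
    {"dx": 0, "dy": 0, "dz": 0, "turn": 0, "jaw": -1},
  ],
)

```text
t: 10.45
tcp_pos: [543.6, 16.3, 263.4]
orientation: [2.272, 2.169, 0.0]
contact_force: [0.7, -0.5, -5.2]
grip_width: 39.0
grasp_force: 61.7
```

>>> play_rows(
  motion=[
    {"dx": -0.06, "dy": 0, "dz": 0, "turn": 0, "jaw": -1},
    {"dx": -0.06, "dy": 0, "dz": 0, "turn": 0, "jaw": -1},
    {"dx": -0.06, "dy": 0, "dz": 0, "turn": 0, "jaw": -1},
    {"dx": 0, "dy": 0, "dz": 0, "turn": 0, "jaw": -1},
  ],
)

```text
t: 10.85
tcp_pos: [543.2, 7.2, 263.5]
orientation: [2.272, 2.169, 0.0]
contact_force: [1.1, -1.0, -5.8]
grip_width: 38.9
grasp_force: 61.7
```

>>> play_rows(
  motion=[
    {"dx": -0.04, "dy": 0, "dz": 0, "turn": 0, "jaw": -1},
    {"dx": -0.04, "dy": 0, "dz": 0, "turn": 0, "jaw": -1},
    {"dx": -0.04, "dy": 0, "dz": 0, "turn": 0, "jaw": -1},
    {"dx": 0, "dy": 0, "dz": 0, "turn": 0, "jaw": -1},
  ],
)

```text
t: 11.25
tcp_pos: [542.9, 1.4, 263.4]
orientation: [2.272, 2.17, 0.0]
contact_force: [2.0, -1.3, -6.8]
grip_width: 39.2
grasp_force: 61.7
```

>>> play_rows(
  motion=[
    {"dx": -0.02, "dy": 0, "dz": 0, "turn": 0, "jaw": -1},
    {"dx": -0.02, "dy": 0, "dz": 0, "turn": 0, "jaw": -1},
    {"dx": -0.02, "dy": 0, "dz": 0, "turn": 0, "jaw": -1},
    {"dx": -0.02, "dy": 0, "dz": 0, "turn": 0, "jaw": -1},
    {"dx": 0, "dy": 0, "dz": 0, "turn": 0, "jaw": -1},
  ],
)

```text
t: 11.75
tcp_pos: [542.7, -2.5, 263.5]
orientation: [2.272, 2.17, 0.0]
contact_force: [2.1, -0.7, -4.3]
grip_width: 39.1
grasp_force: 61.7
```

>>> play_rows(
  motion=[
    {"dx": -0.02, "dy": 0, "dz": 0, "turn": 0, "jaw": -1},
    {"dx": -0.02, "dy": 0, "dz": 0, "turn": 0, "jaw": -1},
    {"dx": 0, "dy": 0, "dz": 0, "turn": 0, "jaw": -1},
  ],
)

```text
t: 12.05
tcp_pos: [542.6, -4.5, 263.4]
orientation: [2.272, 2.17, 0.0]
contact_force: [2.1, 0.4, -5.4]
grip_width: 39.0
grasp_force: 61.7
```

>>> play_rows(
  motion=[
    {"dx": -0.02, "dy": 0, "dz": 0, "turn": 0, "jaw": -1},
    {"dx": 0, "dy": 0, "dz": 0, "turn": 0, "jaw": -1},
  ],
)

```text
t: 12.25
tcp_pos: [542.6, -5.4, 263.4]
orientation: [-2.272, -2.17, -0.0]
contact_force: [3.2, 0.6, -5.5]
grip_width: 38.9
grasp_force: 61.7
```

>>> play_rows(
  motion=[
    {"dx": -0.015, "dy": 0, "dz": 0, "turn": 0, "jaw": -1},
    {"dx": 0, "dy": 0, "dz": 0, "turn": 0, "jaw": -1},
  ],
)

```text
t: 12.45
tcp_pos: [542.5, -6.1, 263.4]
orientation: [-2.272, -2.17, -0.0]
contact_force: [2.6, 1.0, -5.8]
grip_width: 39.4
grasp_force: 61.7
```

>>> play_rows(
  motion=[
    {"dx": -0.015, "dy": 0, "dz": 0, "turn": 0, "jaw": -1},
    {"dx": 0, "dy": 0, "dz": 0, "turn": 0, "jaw": -1},
  ],
)

```text
t: 12.65
tcp_pos: [542.5, -6.9, 263.4]
orientation: [-2.272, -2.17, -0.0]
contact_force: [2.3, 1.0, -5.1]
grip_width: 39.2
grasp_force: 61.7
```

>>> play_rows(
  motion=[
    {"dx": -0.015, "dy": 0, "dz": 0, "turn": 0, "jaw": -1},
    {"dx": 0, "dy": 0, "dz": 0, "turn": 0, "jaw": -1},
  ],
)

```text
t: 12.85
tcp_pos: [542.5, -7.4, 263.4]
orientation: [-2.272, -2.169, -0.001]
contact_force: [3.6, 4.9, -3.8]
grip_width: 39.2
grasp_force: 61.9
```

>>> play_rows(
  motion=[
    {"dx": -0.012, "dy": 0, "dz": 0, "turn": 0, "jaw": -1},
    {"dx": 0, "dy": 0, "dz": 0, "turn": 0, "jaw": -1},
  ],
)

```text
t: 13.05
tcp_pos: [542.5, -7.7, 263.5]
orientation: [-2.271, -2.169, -0.002]
contact_force: [3.8, 9.7, -3.8]
grip_width: 38.7
grasp_force: 61.9
```

>>> play_rows(
  motion=[
    {"dx": -0.012, "dy": 0, "dz": 0, "turn": 0, "jaw": -1},
    {"dx": 0, "dy": 0, "dz": 0, "turn": 0, "jaw": -1},
  ],
)

```text
t: 13.25
tcp_pos: [542.5, -7.8, 263.5]
orientation: [-2.271, -2.169, -0.003]
contact_force: [4.8, 14.9, -3.1]
grip_width: 39.2
grasp_force: 62.0
```

Contact with the flange is felt at about 15 N, right where it was expected (63 mm against 64 measured). I'll ease off, release and rise.

>>> play_rows(
  motion=[
    {"dx": 0.016, "dy": 0, "dz": 0, "turn": 0, "jaw": -1},
    {"dx": 0, "dy": 0, "dz": 0, "turn": 0, "jaw": -1},
    {"dx": 0, "dy": 0, "dz": 0, "turn": 0, "jaw": 0.4},
    {"dx": 0, "dy": 0, "dz": 0, "turn": 0, "jaw": 0.4},
    {"dx": 0, "dy": 0, "dz": 0, "turn": 0, "jaw": 0.4},
    {"dx": 0, "dy": 0, "dz": 0, "turn": 0, "jaw": 0.4},
    {"dx": 0, "dy": 0, "dz": -0.3, "turn": 0, "jaw": 0.4},
    {"dx": 0, "dy": 0, "dz": -0.5, "turn": 0, "jaw": 0.4},
    {"dx": 0, "dy": 0, "dz": -0.5, "turn": 0, "jaw": 0.4},
    {"dx": 0, "dy": 0, "dz": -0.5, "turn": 0, "jaw": 0.4},
    {"dx": 0, "dy": 0, "dz": -0.4, "turn": 0, "jaw": 0.4},
    {"dx": -0.3, "dy": 0, "dz": 0, "turn": 0, "jaw": 0.4},
    {"dx": -0.4, "dy": 0, "dz": 0, "turn": 0, "jaw": 0.4},
    {"dx": -0.2, "dy": 0, "dz": 0, "turn": 0, "jaw": 0.4},
    {"dx": 0, "dy": 0, "dz": 0, "turn": 0, "jaw": 0.4},
    {"dx": 0, "dy": 0, "dz": 0, "turn": 0, "jaw": 0.4},
    {"dx": 0, "dy": 0, "dz": 0, "turn": 0, "jaw": 0.4},
  ],
)

```text
t: 14.95
tcp_pos: [540.4, -52.5, 373.2]
orientation: [-2.271, -2.17, -0.0]
contact_force: [-0.5, -0.0, 0.2]
grip_width: 59.5
grasp_force: 0.0
```

```bash
cat > key.py <<'E'
from h import *
import sys
np.set_printoptions(precision=2,suppress=True)
T=T_tool(); s=r.observe(); print(T[:3,3],s['t'],s['contact_force'],s['torque'],s['joints'])
ax=np.array([np.cos(np.deg2rad(87.3)),np.sin(np.deg2rad(87.3))]); n=np.array([ax[1],-ax[0]]); b=np.array([539.1,-69.9])
for c in ['wrist','side']:
    im=shot(c); save(im,c[0]+sys.argv[1]+'.png',None if c=='wrist' else (200,100,460,340))
    for nme in ['key_top','cuff_mouth','neck']:
        for x in viewer.spot_point(im,nme)[:1]:
            p=pt(im,x['uv']); e=p[:2]-b; print(c,nme,np.array(x['uv']),round(x['confidence'],2),p,'along',e@ax,'lat',e@n)
    P=cloud(im).reshape(-1,3); e=P[:,:2]-b; s_,l=e@ax,e@n
    k=P[(P[:,2]>148)&(P[:,2]<164)&(abs(s_-19)<25)&(abs(l)<18)]
    if len(k)>8:
        (cx,cy),sz,a=cv2.minAreaRect(k[:,:2].astype(np.float32)); e=np.array([cx,cy])-b
        print(c,'key',len(k),(cx,cy),sz,a,np.percentile(k[:,2],[5,95]),'along',e@ax,'lat',e@n,'tool',(np.linalg.inv(T)@np.array([cx,cy,157,1]))[:3])
    for q in range(50,130,8):
        m=(abs(s_-q)<2)&(abs(l)<15)&(P[:,2]>80)&(P[:,2]<130)
        if m.sum()>8: print('   s',q,m.sum(),'z',np.percentile(P[m,2],[50,98]))
E
python3 key.py 5
```

```text
[540.39 -52.48 373.2 ] 14.95 [-0.47 -0.01  0.22] [0.05 0.01 0.09] [-0.24  0.1   1.56  0.    1.48 -0.19]
wrist key_top [316.2 266.2] 0.71 [536.55 -50.9  155.89] along 18.858685919604863 lat -3.4419906838233567
wrist cuff_mouth [322.  257.3] 0.92 [540.06 -45.73 155.57] along 24.185707781755287 lat -0.18041246267149794
wrist neck [324.1 171.3] 0.65 [543.29  -3.62 118.71] along 66.40693251423616 lat 1.062969416464895
wrist key 865 (535.8970947265625, -51.13081359863281) (28.252670288085938, 10.490239143371582) 86.72618103027344 [151.24 156.87] along 18.597472758208745 lat -4.083499402175141 tool [  1.06  -4.48 216.2 ]
   s 50 292 z [119.08 121.01]
   s 58 298 z [118.98 120.95]
   s 66 307 z [119.   120.66]
   s 74 327 z [118.91 120.74]
   s 82 312 z [120.37 122.85]
   s 90 350 z [120.62 122.85]
   s 98 356 z [120.71 122.78]
   s 106 414 z [120.53 122.36]
   s 114 417 z [120.5  122.56]
side key_top [315.1 175.7] 0.46 [534.49 -48.46 154.9 ] along 21.203825415103008 lat -5.614780389385679
side cuff_mouth [313.9 189.2] 0.6 [536.15 -42.1  128.83] along 27.629809172673443 lat -4.2583081289654645
side neck [302.4 216.9] 0.75 [549.65  24.03 121.45] along 94.3248947702802 lat 6.1117249851474815
side key 75 (536.62060546875, -50.31189727783203) (29.227968215942383, 10.142380714416504) 86.00624084472656 [149.   156.61] along 19.449562002612506 lat -3.399368088678951 tool [  1.91  -3.8  216.2 ]
   s 50 32 z [118.66 120.39]
   s 58 25 z [118.81 121.21]
   s 66 28 z [118.76 121.52]
   s 74 26 z [118.17 120.35]
   s 82 22 z [120.39 122.21]
   s 90 25 z [120.68 122.43]
   s 98 31 z [120.35 123.79]
   s 106 37 z [120.08 122.81]
   s 114 39 z [119.64 122.23]
```

View pics/w5.png

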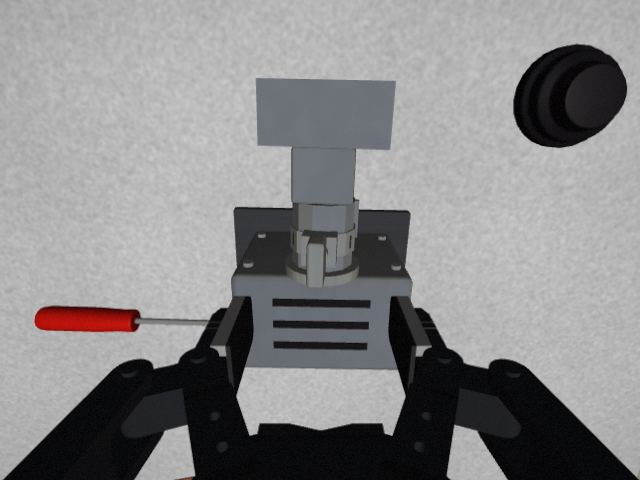

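The nozzle is on the stub with the cuff against the flange. The key, at (316,262), has rolled about 4 mm to the side. I'll centre on it, go down and grip the wing.

>>> play_rows(
  motion=[
    {"dx": 0.025, "dy": -0.084, "dz": 0, "turn": 0, "jaw": -0.2},
    {"dx": 0, "dy": 0, "dz": 0.2, "turn": 0, "jaw": -0.2},
    {"dx": 0, "dy": 0, "dz": 0.3, "turn": 0, "jaw": -0.2},
    {"dx": 0, "dy": 0, "dz": 0.3, "turn": 0, "jaw": -0.2},
    {"dx": 0, "dy": 0, "dz": 0.2, "turn": 0, "jaw": -0.2},
    {"dx": 0, "dy": 0, "dz": 0.2, "turn": 0, "jaw": -0.2},
    {"dx": 0, "dy": 0, "dz": 0, "turn": 0, "jaw": -0.2},
    {"dx": 0, "dy": 0, "dz": 0, "turn": 0, "jaw": -0.2},
  ],
)

```text
t: 16.15
tcp_pos: [536.3, -51.5, 313.6]
orientation: [-2.272, -2.17, -0.0]
contact_force: [-0.3, 0.1, -1.4]
grip_width: 34.2
grasp_force: 0.0
```

>>> play_rows(
  motion=[
    {"dx": 0, "dy": 0, "dz": 0, "turn": 0, "jaw": -1},
    {"dx": 0, "dy": 0, "dz": 0, "turn": 0, "jaw": -1},
    {"dx": 0, "dy": 0, "dz": 0, "turn": 0, "jaw": -1},
    {"dx": 0, "dy": 0, "dz": 0, "turn": 0, "jaw": -1},
    {"dx": 0, "dy": 0, "dz": 0, "turn": 0, "jaw": -1},
    {"dx": 0, "dy": 0, "dz": 0, "turn": 0, "jaw": -1},
  ],
)

```text
t: 16.75
tcp_pos: [536.8, -51.6, 314.4]
orientation: [2.27, 2.168, 0.003]
contact_force: [6.3, -0.8, 1.5]
grip_width: 8.5
grasp_force: 58.0
```

```bash
python3 key.py 6 | grep -v "  s"
```

```text
[536.83 -51.58 314.41] 16.75 [ 6.25 -0.81  1.5 ] [-0.07 -1.43 -0.08] [-0.24  0.12  1.65  0.    1.36 -0.19]
wrist key_top [319.  323.9] 0.74 [535.49 -49.64 156.07] along 20.071629059752347 lat -4.563905188487867
wrist neck [331.8 189.9] 0.93 [543.59  -2.02 119.03] along 68.01250612455023 lat 1.2924033309117422
wrist key 2528 (534.9518432617188, -48.399070739746094) (29.159624099731445, 26.784889221191406) 52.873756408691406 [149.68 162.26] along 21.281655599413472 lat -5.1563842300340985 tool [  3.14  -2.56 157.41]
side key_top [318.  173.1] 0.59 [528.59 -40.21 167.7 ] along 29.158949943854598 lat -11.899068207621022
side cuff_mouth [314.3 190.6] 0.91 [535.44 -42.1  125.58] along 27.595799480354852 lat -4.966277033674732
side key 154 (536.5025024414062, -46.16908264160156) (26.131032943725586, 26.0518798828125) 48.75001525878906 [148.94 162.52] along 23.58221418215115 lat -3.712493300355756 tool [  5.43  -1.11 157.41]
```

>>> play_rows(
  motion=[
    {"dx": 0, "dy": 0.03, "dz": 0, "turn": 0, "jaw": -1},
    {"dx": 0, "dy": 0.03, "dz": 0, "turn": 0, "jaw": -1},
    {"dx": 0, "dy": 0, "dz": 0, "turn": 0, "jaw": -1},
  ],
)

```text
t: 17.45
tcp_pos: [539.4, -51.8, 314.5]
orientation: [2.271, 2.169, 0.0]
contact_force: [-2.9, -1.5, 10.3]
grip_width: 8.5
grasp_force: 58.6
```

```bash
cat > t.py <<'E'
from h import *
np.set_printoptions(precision=3,suppress=True)
s=r.observe(); T=T_tool(); print(s['t'],'yaw',np.rad2deg(np.arctan2(T[1,0],T[0,0])),s['tcp_pos'],s['contact_force'],s['torque'],s['joints'][5],s['effort'][5],s['grip_width'])
E
python3 t.py
```

```text
17.45 yaw 87.35922918224027 [539.35  -51.787 314.492] [-2.938 -1.538 10.307] [-0.185  0.553 -0.138] -0.19167510926895429 -0.05061118514277041 8.472973889999794
```

>>> play_rows(
  motion=[
    {"dx": 0, "dy": 0, "dz": 0, "turn": 0.5, "jaw": -1},
    {"dx": 0, "dy": 0, "dz": 0, "turn": 0.5, "jaw": -1},
    {"dx": 0, "dy": 0, "dz": 0, "turn": 0.5, "jaw": -1},
    {"dx": 0, "dy": 0, "dz": 0, "turn": 0.5, "jaw": -1},
  ],
)

```text
t: 17.85
tcp_pos: [539.4, -51.6, 314.4]
orientation: [2.453, 1.961, 0.002]
contact_force: [0.1, -0.0, 8.5]
grip_width: 8.4
grasp_force: 58.5
```

```bash
python3 t.py
```

```text
17.85 yaw 77.27538089135389 [539.433 -51.588 314.445] [ 0.085 -0.021  8.512] [ 0.216 -0.061  0.245] -0.015582887211339259 -1.2279574200510979 8.41953512594972
```

>>> play_rows(
  motion=[
    {"dx": 0, "dy": 0, "dz": 0, "turn": 0.5, "jaw": -1},
    {"dx": 0, "dy": 0, "dz": 0, "turn": 0.5, "jaw": -1},
    {"dx": 0, "dy": 0, "dz": 0, "turn": 0.5, "jaw": -1},
  ],
)

```text
t: 18.15
tcp_pos: [539.5, -51.6, 314.5]
orientation: [2.576, 1.796, 0.002]
contact_force: [1.5, 1.1, 7.3]
grip_width: 8.4
grasp_force: 58.5
```

```bash
python3 t.py
```

```text
18.15 yaw 69.77531815407592 [539.493 -51.571 314.466] [1.46  1.065 7.312] [ 0.35  -0.253  0.107] 0.11531438007401039 -1.2251311540603638 8.4034188801484
```

>>> play_rows(
  motion=[
    {"dx": 0, "dy": 0, "dz": 0, "turn": 0.5, "jaw": -1},
    {"dx": 0, "dy": 0, "dz": 0, "turn": 0.5, "jaw": -1},
    {"dx": 0, "dy": 0, "dz": 0, "turn": 0.5, "jaw": -1},
  ],
)

```text
t: 18.45
tcp_pos: [539.5, -51.6, 314.5]
orientation: [2.688, 1.624, 0.003]
contact_force: [2.0, 1.0, 7.4]
grip_width: 8.2
grasp_force: 58.4
```

```bash
python3 t.py
```

```text
18.45 yaw 62.27623118278873 [539.538 -51.552 314.456] [1.967 0.964 7.443] [ 0.439 -0.38   0.22 ] 0.2462177131983244 -1.2228798866271973 8.246671668811025
```

>>> play_rows(
  motion=[
    {"dx": 0, "dy": 0, "dz": 0, "turn": 0.5, "jaw": -1},
    {"dx": 0, "dy": 0, "dz": 0, "turn": 0.5, "jaw": -1},
    {"dx": 0, "dy": 0, "dz": 0, "turn": 0.5, "jaw": -1},
  ],
)

```text
t: 18.75
tcp_pos: [539.6, -51.5, 314.5]
orientation: [2.788, 1.445, 0.003]
contact_force: [2.6, 1.4, 6.0]
grip_width: 8.6
grasp_force: 58.4
```

```bash
python3 t.py
```

```text
18.75 yaw 54.77817357483785 [539.61  -51.512 314.483] [2.565 1.383 6.029] [ 0.406 -0.567  0.239] 0.37712814318137655 -1.2210914120078087 8.560086526545113
```

>>> play_rows(
  motion=[
    {"dx": 0, "dy": 0, "dz": 0, "turn": 0.5, "jaw": -1},
    {"dx": 0, "dy": 0, "dz": 0, "turn": 0.5, "jaw": -1},
    {"dx": 0, "dy": 0, "dz": 0, "turn": 0.5, "jaw": -1},
  ],
)

```text
t: 19.05
tcp_pos: [539.7, -51.5, 314.5]
orientation: [2.877, 1.259, 0.004]
contact_force: [3.0, 2.3, 5.9]
grip_width: 8.4
grasp_force: 58.4
```

```bash
python3 t.py
```

```text
19.05 yaw 47.276372705468425 [539.653 -51.519 314.472] [2.955 2.27  5.934] [ 0.458 -0.752  0.228] 0.5080261113464617 -1.2189562618732452 8.387286753817536
```

The joint-6 effort is a very clean signal, steady near 1.22 N m. It has drifted by only about 0.002 per call, against +0.033 expected once the pad touches.

>>> play_rows(
  motion=[
    {"dx": 0, "dy": 0, "dz": 0, "turn": 0.5, "jaw": -1},
    {"dx": 0, "dy": 0, "dz": 0, "turn": 0.5, "jaw": -1},
    {"dx": 0, "dy": 0, "dz": 0, "turn": 0.5, "jaw": -1},
  ],
)

```text
t: 19.35
tcp_pos: [539.7, -51.5, 314.5]
orientation: [2.953, 1.068, 0.004]
contact_force: [3.7, 2.2, 5.6]
grip_width: 8.4
grasp_force: 58.4
```

```bash
python3 t.py
```

```text
19.35 yaw 39.77636578686767 [539.701 -51.517 314.504] [3.665 2.157 5.596] [ 0.535 -0.927  0.227] 0.6389093655097079 -1.217406950891018 8.367924156078388
```

>>> play_rows(
  motion=[
    {"dx": 0, "dy": 0, "dz": 0, "turn": 0.5, "jaw": -1},
    {"dx": 0, "dy": 0, "dz": 0, "turn": 0.5, "jaw": -1},
    {"dx": 0, "dy": 0, "dz": 0, "turn": 0.5, "jaw": -1},
  ],
)

```text
t: 19.65
tcp_pos: [539.8, -51.5, 314.6]
orientation: [3.017, 0.873, 0.005]
contact_force: [5.7, 1.5, 5.5]
grip_width: 8.3
grasp_force: 58.4
```

```bash
python3 t.py
```

```text
19.65 yaw 32.27293064291993 [539.766 -51.517 314.552] [5.667 1.548 5.538] [ 0.556 -1.143  0.2  ] 0.7698445297256089 -1.2164068222045898 8.331618125655258
```

>>> play_rows(
  motion=[
    {"dx": 0, "dy": 0, "dz": 0, "turn": 0.5, "jaw": -1},
    {"dx": 0, "dy": 0, "dz": 0, "turn": 0.5, "jaw": -1},
    {"dx": 0, "dy": 0, "dz": 0, "turn": 0.5, "jaw": -1},
  ],
)

```text
t: 19.95
tcp_pos: [539.8, -51.5, 314.5]
orientation: [3.068, 0.674, 0.005]
contact_force: [6.3, 0.8, 5.0]
grip_width: 8.4
grasp_force: 58.4
```

```bash
python3 t.py
```

```text
19.95 yaw 24.7750480202972 [539.79  -51.503 314.509] [6.275 0.776 5.   ] [ 0.566 -1.302  0.212] 0.9007549290431045 -1.2157199531793594 8.360652486230471
```

>>> play_rows(
  motion=[
    {"dx": 0, "dy": 0, "dz": 0, "turn": 0.5, "jaw": -1},
    {"dx": 0, "dy": 0, "dz": 0, "turn": 0.5, "jaw": -1},
    {"dx": 0, "dy": 0, "dz": 0, "turn": 0.5, "jaw": -1},
  ],
)

```text
t: 20.25
tcp_pos: [539.9, -51.5, 314.5]
orientation: [3.106, 0.472, 0.005]
contact_force: [6.4, 2.3, 4.4]
grip_width: 8.4
grasp_force: 58.4
```

```bash
python3 t.py
```

```text
20.25 yaw 17.276326928086036 [539.859 -51.505 314.537] [6.394 2.319 4.381] [ 0.536 -1.481  0.195] 1.0316141193199502 -1.2153679132461548 8.400501341036115
```

>>> play_rows(
  motion=[
    {"dx": 0, "dy": 0, "dz": 0, "turn": 0.5, "jaw": -1},
    {"dx": 0, "dy": 0, "dz": 0, "turn": 0.5, "jaw": -1},
    {"dx": 0, "dy": 0, "dz": 0, "turn": 0.5, "jaw": -1},
  ],
)

```text
t: 20.55
tcp_pos: [539.9, -51.5, 314.6]
orientation: [3.13, 0.268, 0.006]
contact_force: [7.1, 1.5, 5.3]
grip_width: 8.3
grasp_force: 58.4
```

```bash
python3 t.py
```

```text
20.55 yaw 9.777924277004198 [539.913 -51.511 314.568] [7.109 1.479 5.283] [ 0.535 -1.68   0.193] 1.1625011381787365 -1.2155330926179886 8.310027361127794
```

>>> play_rows(
  motion=[
    {"dx": 0, "dy": 0, "dz": 0, "turn": 0.5, "jaw": -1},
    {"dx": 0, "dy": 0, "dz": 0, "turn": 0.5, "jaw": -1},
    {"dx": 0, "dy": 0, "dz": 0, "turn": 0.5, "jaw": -1},
  ],
)

```text
t: 20.85
tcp_pos: [539.9, -51.5, 314.5]
orientation: [3.141, 0.063, 0.006]
contact_force: [7.2, 2.3, 2.6]
grip_width: 8.1
grasp_force: 59.8
```

```bash
python3 t.py
```

```text
20.85 yaw 2.2813125772503855 [539.921 -51.482 314.506] [7.189 2.314 2.607] [ 0.425 -1.669  0.185] 1.2934089412888716 -1.212480068206787 8.133433944657709
```

>>> play_rows(
  motion=[
    {"dx": 0, "dy": 0, "dz": 0, "turn": 0.5, "jaw": -1},
    {"dx": 0, "dy": 0, "dz": 0, "turn": 0.5, "jaw": -1},
  ],
)

```text
t: 21.05
tcp_pos: [539.9, -51.5, 314.5]
orientation: [-3.141, 0.075, -0.006]
contact_force: [8.4, 1.5, 2.8]
grip_width: 8.3
grasp_force: 59.8
```

```bash
python3 t.py
```

```text
21.05 yaw -2.721948522979279 [539.933 -51.531 314.472] [8.419 1.454 2.797] [ 0.347 -1.741  0.288] 1.380658743237405 -1.1957739293575287 8.333975073952617
```

>>> play_rows(
  motion=[
    {"dx": 0, "dy": 0, "dz": 0, "turn": 0.5, "jaw": -1},
    {"dx": 0, "dy": 0, "dz": 0, "turn": 0.5, "jaw": -1},
  ],
)

```text
t: 21.25
tcp_pos: [539.9, -51.5, 314.5]
orientation: [-3.134, 0.212, -0.006]
contact_force: [7.4, 1.3, 3.1]
grip_width: 8.4
grasp_force: 59.7
```

```bash
python3 t.py
```

```text
21.25 yaw -7.7219386700987425 [539.936 -51.529 314.469] [7.414 1.274 3.098] [ 0.287 -1.789  0.282] 1.4679589860946156 -1.1786460131406784 8.440416090392697
```

>>> play_rows(
  motion=[
    {"dx": 0, "dy": 0, "dz": 0, "turn": 0.5, "jaw": -1},
    {"dx": 0, "dy": 0, "dz": 0, "turn": 0.5, "jaw": -1},
  ],
)

```text
t: 21.45
tcp_pos: [539.9, -51.6, 314.4]
orientation: [-3.122, 0.348, -0.006]
contact_force: [8.2, 0.7, 2.7]
grip_width: 8.7
grasp_force: 59.7
```

```bash
python3 t.py
```

```text
21.45 yaw -12.720199635804443 [539.929 -51.563 314.41 ] [8.184 0.683 2.734] [ 0.245 -1.803  0.3  ] 1.5551646441307851 -1.1613096669316292 8.684049924783624
```

Pad contact is found at yaw ≈ +3°, that is 1.47 rad of turn. The torque now rises linearly. I'm aiming for about 0.12 N m above free turning, at a yaw of about -31°.

>>> play_rows(
  motion=[
    {"dx": 0, "dy": 0, "dz": 0, "turn": 0.5, "jaw": -1},
    {"dx": 0, "dy": 0, "dz": 0, "turn": 0.5, "jaw": -1},
    {"dx": 0, "dy": 0, "dz": 0, "turn": 0.5, "jaw": -1},
  ],
)

```text
t: 21.75
tcp_pos: [539.9, -51.6, 314.4]
orientation: [-3.092, 0.551, -0.006]
contact_force: [8.2, 0.8, 2.5]
grip_width: 8.2
grasp_force: 59.6
```

```bash
python3 t.py
```

```text
21.75 yaw -20.217744000003385 [539.934 -51.569 314.434] [8.242 0.798 2.51 ] [ 0.162 -1.923  0.33 ] 1.6860425488320896 -1.1349309235811234 8.202630573728836
```

>>> play_rows(
  motion=[
    {"dx": 0, "dy": 0, "dz": 0, "turn": 0.5, "jaw": -1},
    {"dx": 0, "dy": 0, "dz": 0, "turn": 0.5, "jaw": -1},
  ],
)

```text
t: 21.95
tcp_pos: [539.9, -51.6, 314.4]
orientation: [-3.065, 0.686, -0.006]
contact_force: [7.8, 0.2, 1.2]
grip_width: 8.2
grasp_force: 59.6
```

```bash
python3 t.py
```

```text
21.95 yaw -25.22018273173981 [539.939 -51.615 314.352] [7.787 0.199 1.244] [ 0.143 -1.956  0.301] 1.7733121805642535 -1.1173318326473236 8.243186887282624
```

>>> play_rows(
  motion=[
    {"dx": 0, "dy": 0, "dz": 0, "turn": 0.5, "jaw": -1},
    {"dx": 0, "dy": 0, "dz": 0, "turn": 0.5, "jaw": -1},
  ],
)

```text
t: 22.15
tcp_pos: [539.9, -51.6, 314.4]
orientation: [-3.032, 0.819, -0.006]
contact_force: [8.0, -0.3, 1.7]
grip_width: 8.6
grasp_force: 59.5
```

```bash
python3 t.py
```

```text
22.15 yaw -30.22136860152584 [539.948 -51.647 314.378] [ 8.    -0.299  1.68 ] [-0.008 -1.961  0.354] 1.8605720592456378 -1.0998742282390594 8.559888854868515
```

>>> play_rows(
  motion=[
    {"dx": 0, "dy": 0, "dz": 0, "turn": 0, "jaw": -1},
    {"dx": 0, "dy": 0, "dz": 0, "turn": 0, "jaw": -1},
    {"dx": 0, "dy": 0, "dz": 0, "turn": 0, "jaw": -1},
  ],
)

```text
t: 22.45
tcp_pos: [539.9, -51.7, 314.4]
orientation: [-3.033, 0.816, -0.006]
contact_force: [7.3, -0.1, 1.2]
grip_width: 8.6
grasp_force: 59.5
```

```bash
python3 t.py
```

```text
22.45 yaw -30.1232188893156 [539.948 -51.66  314.38 ] [ 7.314 -0.06   1.181] [-0.01  -1.969  0.173] 1.8588630381383537 0.2059176005423069 8.619577005509413
```

Torque is now 0.116 N m above free turning, about 23 to 29 N on the pad. I'll release, rise and check.

>>> play_rows(
  motion=[
    {"dx": 0, "dy": 0, "dz": 0, "turn": 0, "jaw": -0.2},
    {"dx": 0, "dy": 0, "dz": 0, "turn": 0, "jaw": -0.2},
    {"dx": 0, "dy": 0, "dz": 0, "turn": 0, "jaw": -0.2},
    {"dx": 0, "dy": 0, "dz": 0, "turn": 0, "jaw": -0.2},
    {"dx": 0, "dy": 0, "dz": -0.3, "turn": 0, "jaw": -0.2},
    {"dx": 0, "dy": 0, "dz": -0.5, "turn": 0, "jaw": -0.2},
    {"dx": 0, "dy": 0, "dz": -0.5, "turn": 0, "jaw": -0.2},
    {"dx": 0, "dy": 0, "dz": -0.3, "turn": 0, "jaw": -0.2},
    {"dx": 0, "dy": 0, "dz": 0, "turn": 0, "jaw": -0.2},
    {"dx": 0, "dy": 0, "dz": 0, "turn": 0, "jaw": -0.2},
  ],
)

```text
t: 23.45
tcp_pos: [539.2, -51.6, 392.6]
orientation: [-3.034, 0.817, 0.001]
contact_force: [0.0, -0.5, -1.1]
grip_width: 34.3
grasp_force: 0.0
```

```bash
python3 key.py 7
```

```text
[539.18 -51.63 392.61] 23.45 [ 0.01 -0.48 -1.13] [ 0.02 -0.   -0.02] [-0.24  0.09  1.53  0.    1.52  1.86]
wrist key_top [321.1 251.8] 0.75 [538.74 -51.94 156.18] along 17.91809090254524 lat -1.2099789766156366
wrist cuff_mouth [345.  213.5] 0.64 [544.57 -74.09 127.08] along -3.924067512581553 lat 5.660598422938448
wrist neck [268.8 245.8] 0.7 [548.5  -14.04 118.36] along 56.24551255001725 lat 6.757580755020636
wrist key 701 (538.517578125, -50.834354400634766) (9.95651626586914, 28.19005584716797) 62.04535675048828 [152.46 156.93] along 19.017044521472272 lat -1.4798902085679033 tool [ -0.81  -0.38 235.61]
   s 50 209 z [118.8  119.88]
   s 58 208 z [118.61 119.85]
   s 66 210 z [118.45 119.63]
   s 74 197 z [118.35 119.46]
   s 82 244 z [119.52 121.59]
   s 90 198 z [120.24 121.56]
   s 98 180 z [120.01 121.47]
   s 106 189 z [120.06 121.35]
   s 114 187 z [119.8  120.96]
   s 122 10 z [119.18 119.83]
side key_top [315.3 170.7] 0.65 [ 540.4  -113.23  114.97] along -43.2234605038322 lat 3.3424023291456564
side cuff_mouth [313.9 191.3] 0.96 [536.09 -41.24 124.6 ] along 28.487140937459596 lat -4.360228693203058
side neck [306. 217.] 0.94 [543.72  21.6  119.42] along 91.61460869294636 lat 0.3033339687009901
side key 103 (539.5720825195312, -50.24186325073242) (11.403809547424316, 29.378562927246094) 60.46563720703125 [148.66 156.98] along 19.658551891398385 lat -0.4544666009165095 tool [ -0.2   -1.42 235.61]
   s 50 24 z [118.5  120.25]
   s 58 30 z [118.38 120.17]
   s 66 24 z [118.3  119.96]
   s 74 25 z [117.58 119.38]
   s 82 18 z [119.6 121.2]
   s 90 34 z [119.9  121.95]
   s 98 33 z [119.38 120.93]
   s 106 29 z [119.41 120.94]
   s 114 31 z [119.27 121.69]
   s 122 13 z [118.71 120.32]
```

View pics/w7.png

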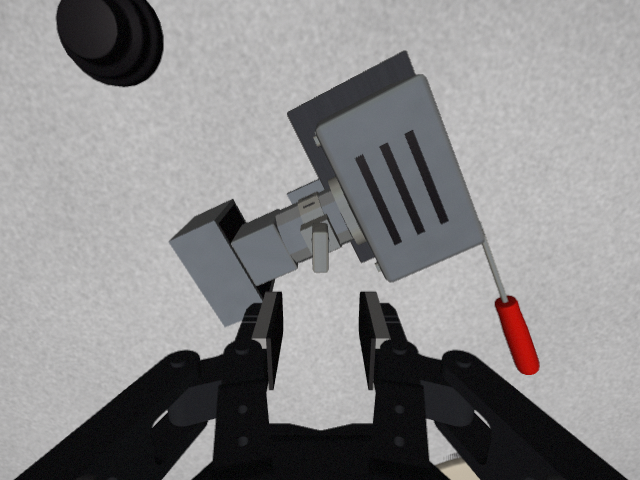

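The view shows the cuff against the flange, about 19 mm from key to flange as specified. The nozzle is upright and the key stayed at its angle, about -28°, at (320,250). The gripper is clear, so I'm handing in.

```bash
python3 -c "
from station import workorder
print(workorder.close_job())"
```

```text
the job is handed in; nothing more can be done
None
```

I seated the nozzle home on the stub at about 15 N, tightened the clamp to about 0.12 N m above free turning (roughly 23–29 N on the pad), released it and handed in the job; no verdict came back.

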